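Lever open and wind the workshop's music box

TASK

The lid of the wooden music box fits too flat to be lifted by hand: pick up the flat scraper, put its blade into the slot under the lid's edge and lever the lid up, then swing the lid right back so that it stays open. Lay the scraper down flat on the bench without dropping it, and wind the key inside the box clockwise (seen from above), a part turn at a time, until it stops and is fully wound; leave the lid open and the other things on the bench where they are.

Things in the scene. Friction and masses are not known exactly. Their poses are not given: they have to be found in the camera images.
- box: wooden music box, fixed between two battens (22 wide, 18 mm high). Outside 180 (own x) by 150 (own y) by 95 mm high without lid, walls 10 mm. Origin: centre of its underside. The lid hinges (two brass barrels) on the upper edge of the +y wall, on the robot's left; the pry slot is in the upper edge of the -y wall, on its right. Inside, a wooden deck 45 mm above the bench carries the key
- slot (a point): middle of the mouth of the pry slot, on the outer face of the box's -y wall, 90.5 mm above the bench. The slot is 80 mm wide, 9 mm high (86 to 95 mm above the bench), goes through the 10 mm wall and has the lid's underside for its ceiling. Axes as those of the box: the blade goes in along +y
- hinge (a point): middle of the lid's hinge line, 95 mm above the bench, at own y = +75 mm of the box; axes as those of the box (the hinge line runs along x)
- lid (a joint): angle of the lid (rad): 0 shut, grows as it opens upward, stop at 1.75 (leaning back a little past upright). The hinge is stiff: the lid stays where it is left; lifting its edge takes about 2 N
- lid_edge (a point): middle of the lid's free edge, on the underside, 150 mm from the hinge line; the lid is a plain flat board 180 by 150 by 9 mm, flush with the box's outside all round, an 80 mm pale strip along this edge above the slot; moves with the lid (y axis points to the hinge, z out of the lid's outer face)
- key (a joint): how far the key is wound (rad), grows clockwise seen from above, stop at 5.8 = fully wound; it starts partly wound, between 0 and 2. A spring resists (about 0.1 N m at first, 0.17 N m near the stop); the key stays where it is left. From its axis to the inner wall faces: 53 mm on the hinge side, 77 mm on the slot side, 80 mm at the ends
- key_hub (a point): on the key's upright turning axis, at own x = 0, y = +12 mm of the box, 83 mm above the bench, top of the wings. The key is a flat two-winged steel butterfly standing on edge: 90 mm long along its own x axis, 8 mm thick along own y, wings from 55 to 83 mm above the bench near the axis (60 to 78 mm at the wings' ends). Turns with the key
- scraper: flat scraper, 205 mm long, lying loose on the bench along its own x axis, blade to +x. Wooden handle 110 long, 26 wide, 22 mm high (own x -100 to +10 mm); steel blade 85 long, 36 wide, 3 mm thick, at half the handle's height (own x +10 to +95 mm, 9.5 to 12.5 mm over the underside). Origin: on the underside, 10 mm behind the blade's root; mass about 0.12 kg
- scraper_grip (a point): point in the middle of the scraper's handle near the centre of mass, at own x = -30 mm, 11 mm over its underside
- scraper_tip (a point): middle of the blade's end, at own x = +95 mm, 11 mm over the scraper's underside
- plane: bystander: small steel hand plane with wooden knob and handle, 160 by 50 by 60 mm, origin at the centre of its underside
- tape: bystander: tape measure standing on edge, 72 by 40 by 62 mm, origin at the centre of its underside
- wax: bystander: round aluminium wax tin, 70 mm across, 50 mm high, origin at the centre of its underside
There are look-alikes about, which are no part of the job. Leave any green, orange or purple look-alike of the scraper alone.

How it is judged (in metres and radians):
On the way, in this order (a step that is already met when the one before it is completed fails the run):
1. the scraper's blade has levered the lid up (past 0.3 rad, with the scraper touching it) (value of joint lid above 0.3 rad and contact force between scraper and lid above 0.2 N), for 0.05 s.
2. the lid is swung right back (past 1.4 rad) (value of joint lid above 1.4 rad), for 0.2 s.
3. with the lid open, the key is wound to its stop (past 5.5 rad) (value of joint key above 5.5 rad and value of joint lid above 1.4 rad), for 0.2 s.
At the end, for the whole second after the job is handed in: the lid stands open past 1.4 rad, the key is wound past 5.5 rad of its 5.8, and the scraper lies let go, still and flat (within 0.15 rad) on the bench (all of step 3 and height (world z) of scraper below 0.008 m and angle between scraper's own z axis and vertical below 0.15 rad and linear speed of scraper below 0.02 m/s and contact force between the fingers and scraper below 0.05 N); the robot touches nothing.
It fails at once if the scraper is dropped or thrown (moving free of the fingers at over 0.7 m/s) (linear speed of scraper above 0.7 m/s and contact force between the fingers and scraper below 0.05 N).
It fails at once if the plane, the tape measure or the wax tin is pushed away by more than 30 mm or tipped over (distance of any of plane, tape, wax from where it was at the start of the episode above 0.03 m or angle between any of plane, tape, wax's own z axis and vertical above 0.5 rad).
It also fails if it takes over 72 s, if anything falls off the work surface, if the arm or the gripper's body presses on something with over 40 N, if the wrist force passes 120 N, or if a joint passes its speed limit or range.

ROBOT

A 7-joint arm with a two-finger parallel gripper is mounted at the origin on the work surface. World frame = base frame: x ahead of the robot, y to its left, z up, the work surface at z = 0. Lengths are in m, angles in degrees, forces in N, time in s.
With the tool pointing down it reaches from about 0.425 to 0.875 m from the base axis. Payload 4.7 kg.
Tool frame: the origin (TCP) lies at the very end of the fingers, on their centre line; the grasp point (between the pads) lies 19 mm behind it; z points along the fingers, y is the line along which they close (so a half turn about z gives the same grasp; the last joint's range is limited). The gripper opens to 87 mm and grips with 3 to 60 N. Pads are 19 mm wide; open, the fingers measure 117 mm over their backs; the gripper's body (75 mm by 190 mm) begins 51 mm behind the grasp point.
Start: joints at [-65.483, 18.392, -4.016, 83.108, 1.295, 78.541, -3.26], TCP at [0.261, 0.595, 0.223] pointing down, gripper open.
Joint ranges: [-163.93, 163.93], [-17.29, 119.83], [-79.2, 71.16], [3.27, 140.29], [-89.18, 269.18], [5.43, 117.66], [-154.24, 154.24]. Speed limits (degrees/s): [147.25, 147.25, 180, 180, 180, 180, 180].

INTERFACE

Orientations are given as [roll, pitch, yaw] about the fixed x, y, z axes, in that order (R = Rz(yaw) Ry(pitch) Rx(roll)).
In Python, from cell import get_obs, cams, ticket, finder gives the robot as it stands.
- The arm moves only by the shell command python3 -m creep 'ROWS' [FORCE]. ROWS is text: rows parted by semicolons, each of 5 numbers parted by spaces: the shift along the world's x, y, z in m, then the turn about the world's z in degrees, then the finger opening in m, from 0 to 0.087. A call has 1 to 8 rows; each row shifts and turns the commanded pose from where the row before left it; what a row does not reach is not made up. A row lasts 1/8 s, in which the tool goes at most 62.5 mm and 10.7 degrees, less where a joint would pass 70% of its speed; a pose out of reach is approached as far as the arm can. A call with a gripper value outside its range is refused whole. The fingers move at their own pace and stop on an object; FORCE is the grip in N (left out, the last holds). Time passes only in rows, so rows that do not move let the fingers close. It gives the time, the measured TCP pose, the force, the opening and the grip force at its end, in the units of the state.
- get_obs(): the state, without advancing time (a new reading comes with each control period).
- cams.read_camera(name): name is "scene" or "top"; returns the picture (384x512x3 uint8, red, green, blue); there is no depth.
- cams.calibration(name): a dict with "fx", "fy", "cx", "cy" (pixels), "k1" (the pictures are not rectified: a ray, as slopes to the right and down, at radius r is drawn at 1 + k1 r^2 times it, then the intrinsics apply), "extrinsics" (4x4, takes a point from world to camera coordinates). Camera axes: x right, y down, z forward; pixel columns grow to the right and rows downward; lengths in m; the calibration is good to about 2 mm. A picture is of the moment at which its call begins. calibration takes no time and is no camera call.
- ticket.sign_off(): hands the job in; it is judged then, once.
Trained networks look in the newest picture that a camera, given by its name, has taken for a name from the list of things; names that differ only in an ending like _2 or _b are one class to them, and where a whole thing is asked for, a point or a joint stands for the part that bears it (a point fixed in the world has none). Each returns a list of dicts, best first, with "p" (0 to 1); they miss things now and then, are a little off and sometimes report something else, mostly with a low value. They report only what shows in the picture. A call takes as long as a camera call. They do not tell look-alikes from the thing itself.
- finder.masks_of(name, camera): "mask" (384x512 bool, what is visible of it) and "xy" ([column, row] in pixels, amid what is visible of it).
- finder.tip_of(name, camera): "xy" ([column, row] in pixels: a listed point, or the origin of a listed thing).
The state is a dict: "time_s": time; "qpos": joint angles; "joint_velocities": joint speeds; "effort": joint torques, N m; "tool_pos": TCP position; "tool_rot": TCP orientation; "force": force on the tool from outside, world axes, zero at the start; "wrist_torque": the same for the moment, N m; "grip_width": finger opening in m; "grasp_force": force on a finger pad.
Only numpy, scipy, OpenCV 4.12 (cv2) and the standard library are available. Lean on these libraries where they do the work, as an engineer would, in place of code of your own. Each camera call takes 0.05 s, during which the arm holds its last target. There are 200 camera calls.

## Working session

There is one attempt and no reset: what is moved stays moved. The work goes in short steps, Python scripts to look and compute and a shell command to move; the robot and the scene stay as the last step left them, time stands still between calls to the robot, and variables do not carry over. Pictures are saved under pics/ and viewed, at most 13 in all, crops included, and the job is handed in when it is done.

```bash
mkdir -p pics; ls; cat > h.py <<'E'
import numpy as np, cv2
from cell import get_obs, cams, ticket, finder
def ray(cam,uv):
    c=cams.calibration(cam); E=np.array(c["extrinsics"])
    K=np.array([[c["fx"],0,c["cx"]],[0,c["fy"],c["cy"]],[0,0,1.]])
    p=cv2.undistortPoints(np.array([[uv]],float),K,np.array([c["k1"],0,0,0,0.]))[0,0]
    # note drawn = (1+k1 r^2)*ray
    R=E[:3,:3]; return -R.T@E[:3,3], R.T@np.array([p[0],p[1],1])
def onz(cam,uv,z):
    o,d=ray(cam,uv); return o+d*(z-o[2])/d[2]
def proj(cam,P):
    c=cams.calibration(cam); E=np.array(c["extrinsics"]); q=E[:3,:3]@np.array(P)+E[:3,3]
    s=q[:2]/q[2]; s=s*(1+c["k1"]*(s@s)); return np.array([s[0]*c["fx"]+c["cx"],s[1]*c["fy"]+c["cy"]])
def shot(cam,name):
    im=cams.read_camera(cam); cv2.imwrite(f"pics/{name}.png",im[:,:,::-1]); return im
E
python3 - <<'E'
from h import *
a=shot("top","top0");b=shot("scene","scene0")
cv2.imwrite("pics/both0.png",cv2.resize(np.vstack([a,b])[:,:,::-1],(400,600)))
for n in ["scraper","box","plane","tape","wax"]:
  for cam in ["top","scene"]:
    for m in finder.tip_of(n,cam): print(n,cam,round(m["p"],2),np.round(m["xy"]),np.round(onz(cam,m["xy"],0),3))
for n in ["scraper_tip","scraper_grip","slot","hinge","lid_edge"]:
  z={"slot":.0905,"hinge":.095,"lid_edge":.095}.get(n,.011)
  for cam in ["top","scene"]:
    for m in finder.tip_of(n,cam): print(n,cam,round(m["p"],2),np.round(m["xy"]),np.round(onz(cam,m["xy"],z),3))
print(get_obs())
for c in ["top","scene"]: print(-np.array(cams.calibration(c)["extrinsics"])[:3,:3].T@np.array(cams.calibration(c)["extrinsics"])[:3,3])
E
```

```text
pics
scraper top 0.95 [286. 110.] [ 0.843 -0.118  0.   ]
scraper top 0.65 [385. 282.] [ 0.272 -0.435  0.   ]
scraper top 0.64 [308. 242.] [ 0.404 -0.184  0.   ]
scraper top 0.63 [355. 208.] [ 0.514 -0.343  0.   ]
scraper scene 0.83 [236. 165.] [ 0.413 -0.19   0.   ]
scraper scene 0.65 [201. 123.] [ 0.283 -0.428  0.   ]
scraper scene 0.65 [192. 264.] [ 0.828 -0.103  0.   ]
scraper scene 0.56 [182. 169.] [ 0.522 -0.354  0.   ]
box top 0.79 [212. 182.] [0.6   0.129 0.   ]
box top 0.59 [356. 210.] [ 0.507 -0.346  0.   ]
box scene 0.77 [292. 240.] [0.605 0.123 0.   ]
box scene 0.53 [204. 152.] [ 0.413 -0.329  0.   ]
plane top 0.93 [337. 151.] [ 0.705 -0.288  0.   ]
plane scene 0.9 [170. 211.] [ 0.697 -0.279  0.   ]
tape top 0.7 [127. 250.] [0.375 0.407 0.   ]
tape scene 0.68 [398. 223.] [0.382 0.395 0.   ]
wax top 0.96 [142. 188.] [0.582 0.361 0.   ]
wax scene 0.74 [367. 265.] [0.578 0.359 0.   ]
wax scene 0.46 [295. 239.] [0.599 0.131 0.   ]
scraper_tip top 0.97 [335. 224.] [ 0.462 -0.274  0.011]
scraper_tip top 0.9 [259. 126.] [ 0.785 -0.028  0.011]
scraper_tip top 0.77 [355. 238.] [ 0.
[... 1362 characters left out ...]
3,
         1.29642533,  78.53998183,  -3.25789025]), 'joint_velocities': array([-0.13614449,  0.0313685 ,  0.097041  ,  0.13864264, -0.03968259,
       -0.05620622,  0.05945321]), 'effort': array([ 4.22153844e-04, -4.91105962e+01, -4.02350519e-01, -3.12778544e+01,
       -6.35971315e-02,  3.34400078e-02,  1.30906392e-05]), 'tool_pos': array([0.26141301, 0.59513745, 0.22259122]), 'tool_rot': array([1.79994057e+02, 4.54008311e-03, 1.56293336e+02]), 'force': array([ 0.84031362,  0.9426984 , -0.16799226]), 'wrist_torque': array([-0.01235769, -0.04332055,  0.00070525]), 'grasp_force': 0.0, 'grip_width': 0.08700906992913059}
[ 0.38277461 -0.02428101  1.51433968]
[1.29205557 0.3626795  1.10234173]
```

View pics/top0.png

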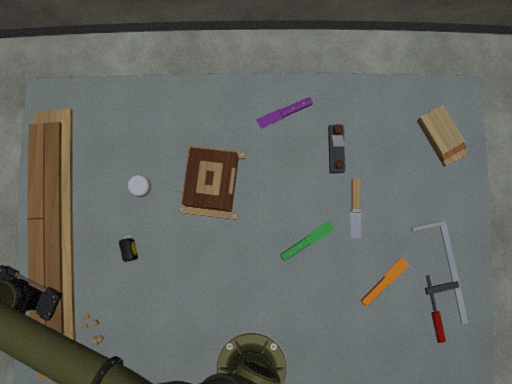

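View pics/scene0.png

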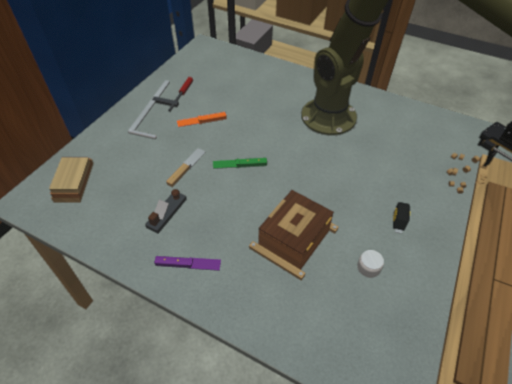

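Scraper candidates in the top view are purple (286,110), green (308,242), orange (385,282), and wood with a steel blade (355,208). The last one matches the description. The small box at (212,182) is the music box. The other wood block at (442,135) is not.

```bash
python3 - <<'E'
from h import *
im=cams.read_camera("top")
cv2.imwrite("pics/crop1.png",cv2.resize(im[130:250,170:380,::-1],None,fx=3.8,fy=3.8,interpolation=cv2.INTER_CUBIC))
cams.read_camera("scene")
def pick(l,uv): return min(l,key=lambda m:np.hypot(*(np.array(m["xy"])-uv)))
def rect(m,z,cam):
    c,_=cv2.findContours(m.astype(np.uint8),0,2); c=max(c,key=cv2.contourArea)[:,0,:]
    P=np.array([onz(cam,p,z)[:2] for p in c])*1000
    return cv2.minAreaRect(P.astype(np.float32))
for cam,u in [("top",(355,208)),("scene",(185,168))]:
    for m in finder.masks_of("scraper",cam):
        if np.hypot(*(np.array(m["xy"])-u))<15:
            mk=m["mask"]; ys,xs=np.nonzero(mk)
            P=np.array([onz(cam,(x,y),.012)[:2] for x,y in zip(xs,ys)])
            d=np.linalg.svd(P-P.mean(0))[2][0]; print(cam,"scr",m["p"],rect(mk,.012,cam),P.mean(0),np.degrees(np.arctan2(d[1],d[0])))
for m in finder.masks_of("lid","top")[:2]: print("lid top",m["p"],m["xy"],rect(m["mask"],.104,"top"))
def tri(uvs):
    A=np.zeros((3,3));b=np.zeros(3)
    for cam,uv in uvs:
        o,d=ray(cam,uv); d=d/np.linalg.norm(d); M=np.eye(3)-np.outer(d,d); A+=M;b+=M@o
    return np.linalg.solve(A,b)
for n,t,s in [("slot",(236,180),(276,209)),("hinge",(186,175),(320,232)),("lid_edge",(234,182),(274,208)),("scraper_tip",(355,238),(203,149)),("scraper_grip",(357,200),(182,172))]:
    a=pick(finder.tip_of(n,"top"),t);b=pick(finder.tip_of(n,"scene"),s)
    print(n,np.round(a["xy"],1),np.round(b["xy"],1),np.round(tri([("top",a["xy"]),("scene",b["xy"])]),4))
E
```

```text
top scr 0.79 ((514.9048461914062, -339.5157775878906), (32.91094207763672, 199.49111938476562), 88.64439392089844) [ 0.50707703 -0.34033606] 177.967248775257
scene scr 0.76 ((513.9535522460938, -340.23175048828125), (37.60509490966797, 199.4340057373047), 88.3982162475586) [ 0.5152155  -0.33968626] -1.5892221405681926
lid top 0.63 [212.2, 177.6] ((599.2186889648438, 130.03297424316406), (160.11300659179688, 185.0055389404297), 82.98698425292969)
slot [235.8 182.1] [277.1 207.9] [0.5845 0.0499 0.0949]
hinge [184.7 175. ] [317.2 231.6] [0.609  0.2    0.1039]
lid_edge [232.2 180.2] [277.6 208.7] [0.5906 0.0578 0.1024]
scraper_tip [354.2 237.9] [204.5 149.4] [ 0.4134 -0.3302  0.0149]
scraper_grip [355.2 197.2] [208.5 117. ] [ 0.5059 -0.2577  0.2743]
```

View pics/crop1.png

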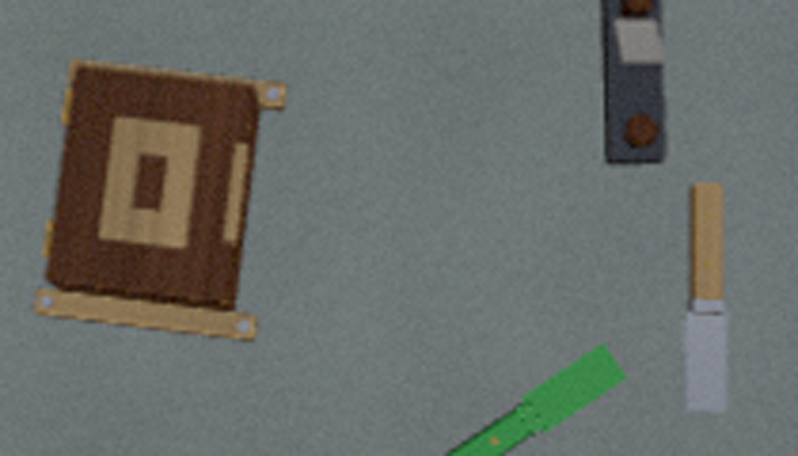

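Choice confirmed. In the crop, the wood and steel scraper lies at (708,300) with its blade toward the robot. The box is at (150,190) with its pry strip on the right.

```bash
python3 -m creep '.034 -.05 0 0 .087;.034 -.05 0 0 .087;.034 -.05 0 0 .087;.034 -.05 0 0 .087;.034 -.05 0 0 .087;.034 -.05 0 0 .087;.034 -.05 0 0 .087;.034 -.05 0 0 .087'
python3 -m creep '-.001 -.06 0 2.8 .087;-.001 -.06 0 2.8 .087;-.001 -.06 0 2.8 .087;-.001 -.06 0 2.8 .087;-.001 -.06 0 2.8 .087;-.001 -.06 0 2.8 .087;-.001 -.06 0 2.8 .087;-.001 -.06 0 2.8 .087'
```

```text
time_s: 2.85
tool_pos: [0.5343, 0.1935, 0.223]
tool_rot: [179.9, 0.0, 156.3]
force: [0.9, 0.3, 0.4]
grip_width: 0.087
grasp_force: 0.0
time_s: 3.85
tool_pos: [0.5254, -0.2865, 0.223]
tool_rot: [180.0, 0.1, 178.8]
force: [1.9, -0.1, -0.3]
grip_width: 0.0867
grasp_force: 0.0
```

```bash
python3 -m creep '-.003 -.053 0 0 .06;0 0 -.06 0 .06;0 0 -.06 0 .06;0 0 -.05 0 .06;0 0 0 0 .06'
python3 - <<'E'
from h import *
im=cams.read_camera("top"); s=cams.read_camera("scene")
a=cv2.resize(im[170:270,300:400,::-1],(400,400),interpolation=2); b=cv2.resize(s[100:220,130:250,::-1],(400,400),interpolation=2)
cv2.imwrite("pics/pre.png",np.hstack([a,b]))
E
```

```text
time_s: 4.47
tool_pos: [0.5194, -0.3358, 0.0487]
tool_rot: [179.8, -0.5, 178.7]
force: [-0.5, -0.5, 0.8]
grip_width: 0.0606
grasp_force: 0.0
```

View pics/pre.png

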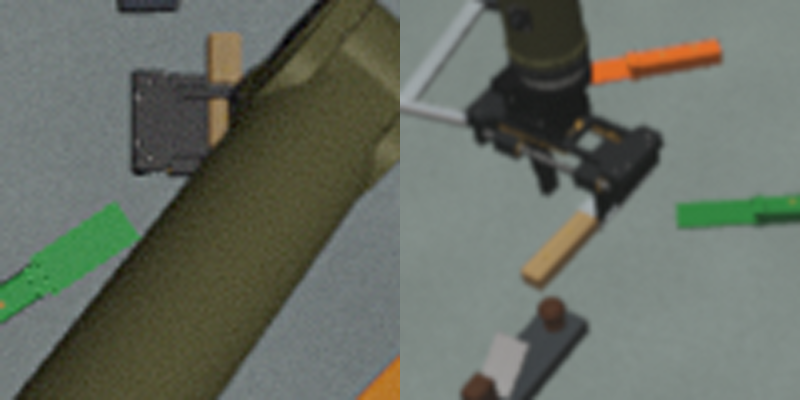

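The gripper straddles the handle near the blade root, with its wide side along the closing line. I'll descend slowly and grip.

```bash
python3 -m creep '.003 -.003 -.02 0 .06;0 0 -.02 0 .06;0 0 -.005 0 .06;0 0 0 0 .06'; python3 -m creep '0 0 0 0 .01;0 0 0 0 .01;0 0 0 0 .01;0 0 0 0 .01;0 0 0 0 .01' 60
```

```text
time_s: 5.08
tool_pos: [0.525, -0.3407, 0.007]
tool_rot: [180.0, -0.1, 178.7]
force: [-0.8, -0.7, -0.6]
grip_width: 0.0603
grasp_force: 0.0
time_s: 5.7
tool_pos: [0.5255, -0.3407, 0.0078]
tool_rot: [180.0, 0.0, 178.7]
force: [-0.5, 0.7, 1.7]
grip_width: 0.0254
grasp_force: 60.0
```

```bash
python3 -m creep '0 0 0 0 .05;0 0 0 0 .05;-.002 0 -.005 0 .05;0 0 0 0 .05;0 0 0 0 .01;0 0 0 0 .01;0 0 0 0 .01;0 0 0 0 .01' 60;python3 -m creep '0 0 .03 0 .01;0 0 .045 0 .01;0 0 .045 0 .01;0 0 0 0 .01'
```

```text
time_s: 6.7
tool_pos: [0.5235, -0.3408, 0.0027]
tool_rot: [180.0, 0.0, 178.7]
force: [1.0, -0.4, 0.0]
grip_width: 0.0254
grasp_force: 60.0
time_s: 7.2
tool_pos: [0.5256, -0.3426, 0.1268]
tool_rot: [-179.8, 0.4, 178.7]
force: [-0.2, -0.0, -1.4]
grip_width: 0.0256
grasp_force: 60.0
```

```bash
python3 -m creep '.005 .02 0 -10.6 .01;.005 .03 0 -10.6 .01;.005 .03 0 -10.6 .01;.005 .03 0 -10.6 .01;.005 .03 0 -10.6 .01;.005 .03 0 -10.6 .01;.005 .03 0 -10.6 .01;.005 .02 0 -10.6 .01'; python3 -m creep '.006 .025 0 -10.5 .01;0 .005 -.015 0 .01;0 0 -.015 0 .01;0 0 0 0 .01;0 0 0 0 .01'
python3 - <<'E'
from h import *
im=shot("top","t2"); s=shot("scene","s2")
for n,z in [("scraper_tip",.0905),("slot",.0905),("scraper",.08)]:
  for cam in ["top","scene"]:
    for m in finder.tip_of(n,cam)[:4]:
      P=onz(cam,m["xy"],z)
      if abs(P[0]-.58)<.08 and -.25<P[1]<.15: print(n,cam,round(m["p"],2),np.round(m["xy"],1),np.round(P,4))
a=cv2.resize(im[140:240,190:310,::-1],(480,400),interpolation=2); b=cv2.resize(s[160:260,200:320,::-1],(480,400),interpolation=2)
cv2.imwrite("pics/v2.png",cv2.resize(np.hstack([a,b]),(800,333)))
E
```

```text
time_s: 8.2
tool_pos: [0.5627, -0.1186, 0.1211]
tool_rot: [-179.9, -0.1, 93.6]
force: [0.6, -1.0, -2.2]
grip_width: 0.0253
grasp_force: 60.0
time_s: 8.82
tool_pos: [0.5691, -0.0923, 0.0925]
tool_rot: [-180.0, 0.0, 83.3]
force: [-0.1, 0.0, -0.9]
grip_width: 0.0255
grasp_force: 60.0
scraper_tip top 0.81 [243.2 183. ] [0.5843 0.0222 0.0905]
scraper_tip scene 0.73 [264.8 201.9] [0.5768 0.0098 0.0905]
scraper_tip scene 0.72 [211.8 162.7] [ 0.5143 -0.2226  0.0905]
slot top 0.76 [234.4 183.7] [0.5822 0.0495 0.0905]
slot top 0.69 [232.5 179.6] [0.5951 0.0554 0.0905]
slot top 0.64 [244.4 182.6] [0.5856 0.0185 0.0905]
slot scene 0.94 [277.3 210.5] [0.588  0.0586 0.0905]
scraper scene 0.51 [237.3 189.4] [ 0.5665 -0.0945  0.08  ]
```

View pics/v2.png

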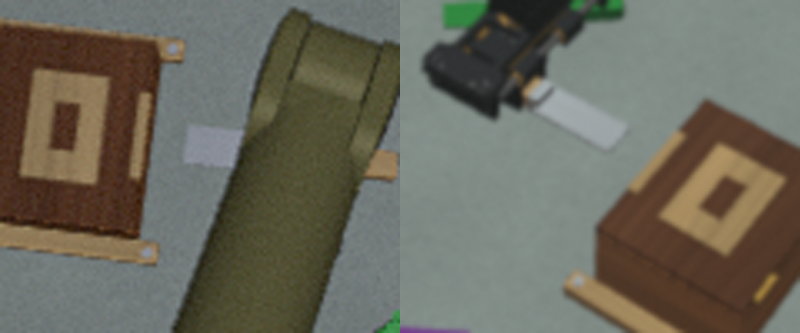

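Blade is lined up with the pry strip (strip at about (140,136), blade end at (185,146) in the left half). Now lower to slot height and insert slowly.

```bash
python3 -m creep '.003 0 -.0105 0 .01;0 0 0 0 .01;0 0 0 0 .01;0.002 .015 0 0 .01;.001 .01 0 0 .01;0 0 0 0 .01'; python3 -m creep '.001 .008 0 0 .01;.001 .008 0 0 .01;.001 .008 0 0 .01;.001 .008 0 0 .01;0 0 0 0 .01'
```

```text
time_s: 9.98
tool_pos: [0.5757, -0.0637, 0.0821]
tool_rot: [180.0, -0.0, 83.6]
force: [0.3, 0.7, -1.1]
grip_width: 0.0255
grasp_force: 60.0
time_s: 10.6
tool_pos: [0.5795, -0.0327, 0.082]
tool_rot: [-180.0, -0.0, 83.5]
force: [-0.1, -0.8, -1.1]
grip_width: 0.0252
grasp_force: 60.0
```

```bash
python3 -m creep '0 0 .005 0 .01;0 0 .005 0 .01;0 0 .005 0 .01;0 0 .005 0 .01'; python3 -m creep '0 0 .008 0 .01;0 0 .008 0 .01;0 0 .008 0 .01;0 .002 .008 0 .01;0 0 0 0 .01'
python3 - <<'E'
from h import *
im=shot("top","t3"); s=shot("scene","s3")
a=cv2.resize(im[140:240,190:310,::-1],(480,400),interpolation=2); b=cv2.resize(s[160:260,220:340,::-1],(480,400),interpolation=2)
cv2.imwrite("pics/v3.png",cv2.resize(np.hstack([a,b]),(800,333)))
E
```

```text
time_s: 11.1
tool_pos: [0.5793, -0.034, 0.1024]
tool_rot: [-180.0, 0.0, 83.4]
force: [-0.2, 1.1, -3.2]
grip_width: 0.0256
grasp_force: 60.0
time_s: 11.72
tool_pos: [0.5799, -0.0319, 0.1351]
tool_rot: [179.9, -0.0, 83.4]
force: [-0.5, 0.2, -1.0]
grip_width: 0.0256
grasp_force: 60.0
```

View pics/v3.png

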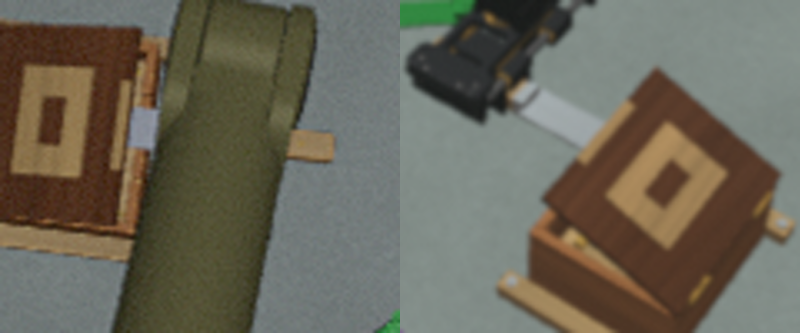

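The lid stands at about 0.35 rad on the blade tip, with the blade under the strip at (140,128) left half. Next I swing it back along the arc.

```bash
python3 -m creep '.001 .007 .0125 0 .01;.001 .007 .0125 0 .01;.001 .0075 .0125 0 .01;.001 .0075 .0125 0 .01;.001 .01 .009 0 .01;.001 .01 .009 0 .01;.0015 .0125 .006 0 .01;.0015 .0125 .006 0 .01'
python3 -m creep '.0017 .014 .001 0 .01;.0017 .014 .001 0 .01;.0015 .011 0 0 .01;.0015 .011 0 0 .01;.001 .008 0 0 .01;.001 .006 0 0 .01;0 0 0 0 .01;0 0 0 0 .01'
python3 - <<'E'
from h import *
im=shot("top","t4"); s=shot("scene","s4")
a=cv2.resize(im[140:240,170:290,::-1],(480,400),interpolation=2); b=cv2.resize(s[150:250,230:350,::-1],(480,400),interpolation=2)
cv2.imwrite("pics/v4.png",cv2.resize(np.hstack([a,b]),(800,333)))
E
```

```text
time_s: 12.82
tool_pos: [0.5887, 0.0429, 0.2147]
tool_rot: [180.0, -0.0, 83.4]
force: [-0.3, -1.9, -1.3]
grip_width: 0.0256
grasp_force: 60.0
time_s: 13.82
tool_pos: [0.5969, 0.1062, 0.2162]
tool_rot: [180.0, -0.0, 83.4]
force: [0.2, 0.4, -0.8]
grip_width: 0.0254
grasp_force: 60.0
```

View pics/v4.png

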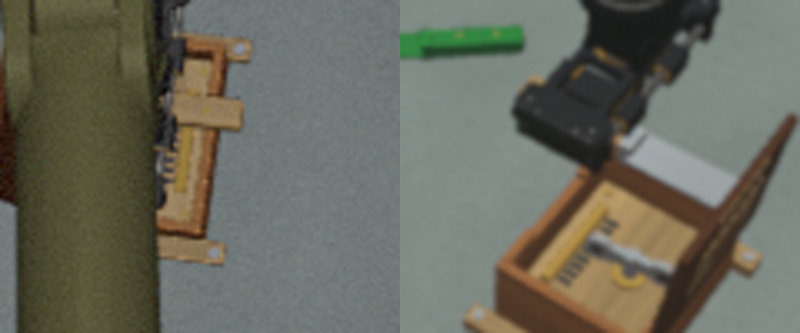

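Lid is past upright, with the key visible at (630,255) on the right. I'll push it slightly further to the stop, then retreat and lay the scraper down.

```bash
python3 -m creep '.0005 .004 0 0 .01;.0005 .003 0 0 .01;0 0 0 0 .01;-.003 -.03 0 0 .01;-.006 -.05 0 0 .01;-.006 -.055 0 0 .01;-.006 -.055 0 0 .01;-.006 -.055 0 0 .01'
python3 -m creep '-.001 -.025 -.04 0 .01;0 0 -.055 0 .01;0 0 -.05 0 .01;0 0 -.035 0 .01;0 0 -.015 0 .01;0 0 0 0 .01;0 0 0 0 .01'
```

```text
time_s: 14.92
tool_pos: [0.5707, -0.1329, 0.2164]
tool_rot: [179.9, -0.1, 83.4]
force: [0.6, 0.1, -0.4]
grip_width: 0.0252
grasp_force: 60.0
time_s: 15.8
tool_pos: [0.5712, -0.1572, 0.0228]
tool_rot: [179.8, 0.0, 83.4]
force: [0.5, -0.1, -1.2]
grip_width: 0.0257
grasp_force: 60.0
```

```bash
python3 -m creep '0 0 -.006 0 .01;0 0 -.006 0 .01;0 0 -.004 0 .01;0 0 -.002 0 .01;0 0 0 0 .01;0 0 0 0 .01'
```

```text
time_s: 16.55
tool_pos: [0.5698, -0.1569, 0.0031]
tool_rot: [180.0, 0.0, 83.4]
force: [0.5, 0.7, -1.0]
grip_width: 0.0255
grasp_force: 60.0
```

```bash
python3 -m creep '0 0 -.001 0 .01;0 0 0 0 .027;0 0 0 0 .03;0 0 0 0 .05;0 0 0 0 .06;0 0 .02 0 .06;0 0 .05 0 .06;0 0 .055 0 .06' 10
python3 -m creep '0 -.02 .055 0 .02;0 -.05 .03 0 0;0 0 0 0 0;0 0 0 0 0'
python3 - <<'E'
from h import *
im=shot("top","t5"); s=shot("scene","s5")
a=cv2.resize(im[140:240,170:290,::-1],(480,400),interpolation=2); b=cv2.resize(s[150:250,220:340,::-1],(480,400),interpolation=2)
cv2.imwrite("pics/v5.png",cv2.resize(np.hstack([a,b]),(800,333)))
for n,z in [("key_hub",.083),("scraper_tip",.011),("hinge",.095),("lid_edge",.243)]:
  for cam in ["top","scene"]:
    for m in finder.tip_of(n,cam)[:4]:
      P=onz(cam,m["xy"],z); print(n,cam,round(m["p"],2),np.round(m["xy"],1),np.round(P,4))
for cam in ["top","scene"]:
  for m in finder.masks_of("key",cam)[:1]:
    ys,xs=np.nonzero(m["mask"]); P=np.array([onz(cam,(x,y),.08)[:2] for x,y in zip(xs,ys)])
    d=np.linalg.svd(P-P.mean(0))[2][0]; print("key",cam,m["p"],P.mean(0),np.degrees(np.arctan2(d[1],d[0])),len(xs))
E
```

```text
time_s: 17.55
tool_pos: [0.5695, -0.1571, 0.1293]
tool_rot: [-180.0, 0.0, 83.4]
force: [1.6, 0.6, 0.4]
grip_width: 0.0594
grasp_force: 0.0
time_s: 18.05
tool_pos: [0.5697, -0.2267, 0.2127]
tool_rot: [180.0, -0.0, 83.3]
force: [0.2, 0.4, -0.5]
grip_width: 0.0278
grasp_force: 0.0
key_hub top 0.67 [205.6 181.4] [0.5909 0.14   0.083 ]
key_hub top 0.53 [124.4 247.3] [0.385  0.3925 0.083 ]
key_hub scene 0.67 [299.3 221.1] [0.5867 0.132  0.083 ]
scraper_tip top 0.81 [403.6 259.4] [ 0.3445 -0.4958  0.011 ]
scraper_tip top 0.77 [267.4 184.5] [ 0.5904 -0.0543  0.011 ]
scraper_tip top 0.63 [256.2 124.9] [ 0.7906 -0.0181  0.011 ]
scraper_tip scene 0.98 [248.9 208.8] [ 0.5711 -0.0503  0.011 ]
scraper_tip scene 0.84 [213.4 160.9] [ 0.4429 -0.2683  0.011 ]
scraper_tip scene 0.73 [219.5 261.8] [ 0.7863 -0.0306  0.011 ]
hinge top 0.91 [182.7 175.1] [0.6092 0.2103 0.095 ]
hinge scene 0.8 [318.8 233.7] [0.6086 0.203  0.095 ]
lid_edge top 0.83 [167.9 166.7] [0.6096 0.228  0.243 ]
lid_edge top 0.47 [209.6 181.5] [0.5673 0.1105 0.243 ]
lid_edge scene 0.59 [334.8 203.5] [0.6015 0.2259 0.243 ]
lid_edge scene 0.28 [295.  236.9] [0.7458 0.1789 0.243 ]
key top 0.59 [0.6000103  0.13898731] -90.39619367990552 119
key scene 0.76 [0.60882504 0.14070163] 90.26502972996197 187
```

View pics/v5.png

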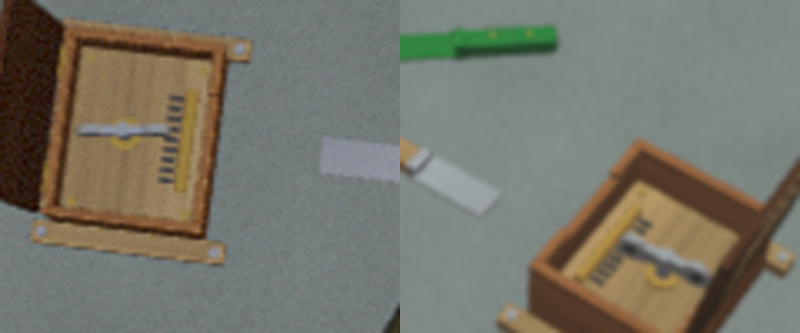

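Scraper lies flat. The lid is at its stop: its edge is at y≈0.227, against 0.200 for the hinge. The key lies along world y, and its hub at (0.600,0.138) agrees with the box geometry. I'll push a wing with the closed fingers around the slot side, keeping the gripper clear of the lid, so next I work out the waypoints.

```bash
cat > way.py <<'E'
import numpy as np,sys
hub=np.array([.6005,.138]); bx=np.array([.9925,-.122]); by=np.array([.122,.9925])
def P(a,rho=.030,cl=0):
    a=np.radians(a); u=np.array([np.cos(a),np.sin(a)]); n=np.array([-u[1],u[0]])
    w=.004+.015*abs(n@bx)+.0095*abs(n@by)+cl
    return hub+rho*u+w*n
if __name__=="__main__":
    a0,a1,st=map(float,sys.argv[1:4]); print("start clear",np.round(P(a0,cl=.008),4)); q=P(a0,cl=.008)
    for a in np.arange(a0,a1-1,-st): p=P(a); print(int(a),np.round(p,4),"d",np.round(p-q,4),"by",round(float((p-hub)@by),3)); q=p
E
python3 way.py -90 -240 10
```

```text
start clear [0.6285 0.108 ]
-90 [0.6205 0.108 ] d [-0.008  0.   ] by -0.027
-100 [0.6145 0.1051] d [-0.0061 -0.0029] by -0.031
-110 [0.6097 0.1027] d [-0.0047 -0.0024] by -0.034
-120 [0.6041 0.1013] d [-0.0056 -0.0015] by -0.036
-130 [0.5979 0.101 ] d [-0.0063 -0.0002] by -0.037
-140 [0.5913 0.1023] d [-0.0066  0.0012] by -0.037
-150 [0.5848 0.1051] d [-0.0065  0.0029] by -0.035
-160 [0.5789 0.1096] d [-0.0059  0.0045] by -0.031
-170 [0.574  0.1156] d [-0.0049  0.006 ] by -0.025
-180 [0.5705 0.1227] d [-0.0035  0.0072] by -0.019
-190 [0.5685 0.1292] d [-0.002   0.0064] by -0.013
-200 [0.5666 0.1326] d [-0.0019  0.0035] by -0.009
-210 [0.5652 0.1369] d [-0.0014  0.0043] by -0.005
-220 [0.5646 0.1419] d [-0.0006  0.005 ] by -0.001
-230 [0.565  0.1474] d [0.0004 0.0055] by 0.005
-240 [0.5667 0.1531] d [0.0017 0.0058] by 0.011
```

```bash
python3 -m creep '.01 .055 0 0 0;.01 .055 0 0 0;.01 .055 0 0 0;.01 .055 0 0 0;.01 .055 0 0 0;.009 .055 0 0 0;0 .005 -.05 0 0;0 0 -.04 0 0' 30; python3 -m creep '0 0 -.03 0 0;0 0 -.02 0 0;0 0 -.011 0 0;0 0 0 0 0'
```

```text
time_s: 19.65
tool_pos: [0.6285, 0.1101, 0.1205]
tool_rot: [-180.0, 0.0, 83.6]
force: [-0.6, 0.4, 0.2]
grip_width: 0.0004
grasp_force: 0.0
time_s: 20.15
tool_pos: [0.6288, 0.1081, 0.061]
tool_rot: [-180.0, 0.0, 83.4]
force: [-0.3, 0.1, 0.5]
grip_width: 0.0004
grasp_force: 0.0
```

```bash
python3 -m creep '-.008 0 0 0 0;-.006 -.003 0 0 0;-.005 -.002 0 0 0;-.0055 -.0015 0 0 0;-.006 0 0 0 0;0 0 0 0 0'; python3 -m creep '-.007 .001 0 0 0;-.0065 .003 0 0 0;-.006 .0045 0 0 0;-.005 .006 0 0 0;-.0035 .007 0 0 0;0 0 0 0 0'
python3 - <<'E'
from h import *
s=cams.read_camera("scene")
cv2.imwrite("pics/v6.png",cv2.resize(s[150:260,230:370,::-1],(700,550),interpolation=2))
E
```

```text
time_s: 20.9
tool_pos: [0.5994, 0.1018, 0.0621]
tool_rot: [179.8, -0.1, 83.4]
force: [4.5, 1.8, 1.4]
grip_width: 0.0002
grasp_force: 1.7
time_s: 21.65
tool_pos: [0.5696, 0.123, 0.0609]
tool_rot: [-179.9, 0.1, 83.4]
force: [1.8, -1.8, 0.4]
grip_width: 0.0003
grasp_force: 1.1
```

View pics/v6.png

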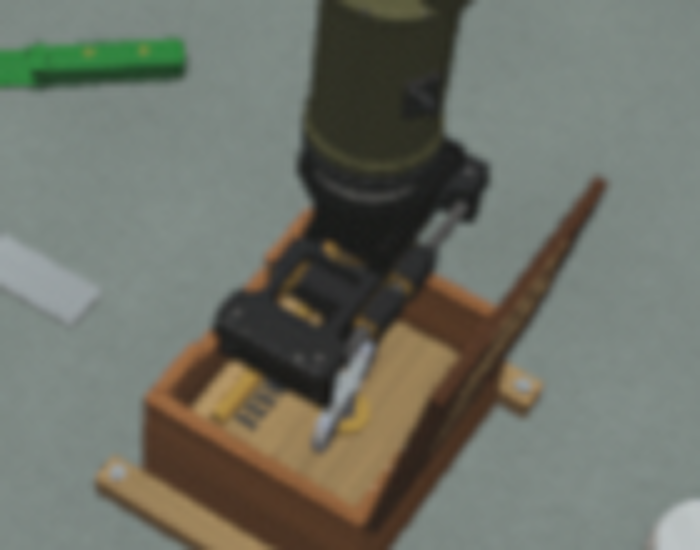

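Key has turned to lie roughly along world x (wing end at (322,440)) with good clearance from the lid. Continuing.

```bash
python3 -m creep '-.002 .0065 0 0 0;-.002 .0035 0 0 0;-.0015 .0045 0 0 0;-.0005 .005 0 0 0;.0005 .0055 0 0 0;0.0015 .006 0 0 0;0 0 0 0 0'; python3 way.py -60 -240 10
python3 - <<'E'
from h import *
cams.read_camera("top");cams.read_camera("scene")
for cam in ["top","scene"]:
  for m in finder.masks_of("key",cam)[:1]:
    ys,xs=np.nonzero(m["mask"]); P=np.array([onz(cam,(x,y),.08)[:2] for x,y in zip(xs,ys)])
    d=np.linalg.svd(P-P.mean(0))[2][0]; print("key",cam,m["p"],P.mean(0),np.degrees(np.arctan2(d[1],d[0])),len(xs))
E
```

```text
time_s: 22.58
tool_pos: [0.5643, 0.1539, 0.0601]
tool_rot: [-179.8, 0.1, 83.4]
force: [-1.3, -3.9, 0.2]
grip_width: 0.0004
grasp_force: 1.8
start clear [0.6412 0.1269]
-60 [0.6343 0.1229] d [-0.0069 -0.004 ] by -0.011
-70 [0.6311 0.1172] d [-0.0032 -0.0056] by -0.017
-80 [0.6265 0.1121] d [-0.0046 -0.0051] by -0.023
-90 [0.6205 0.108 ] d [-0.006  -0.0041] by -0.027
-100 [0.6145 0.1051] d [-0.0061 -0.0029] by -0.031
-110 [0.6097 0.1027] d [-0.0047 -0.0024] by -0.034
-120 [0.6041 0.1013] d [-0.0056 -0.0015] by -0.036
-130 [0.5979 0.101 ] d [-0.0063 -0.0002] by -0.037
-140 [0.5913 0.1023] d [-0.0066  0.0012] by -0.037
-150 [0.5848 0.1051] d [-0.0065  0.0029] by -0.035
-160 [0.5789 0.1096] d [-0.0059  0.0045] by -0.031
-170 [0.574  0.1156] d [-0.0049  0.006 ] by -0.025
-180 [0.5705 0.1227] d [-0.0035  0.0072] by -0.019
-190 [0.5685 0.1292] d [-0.002   0.0064] by -0.013
-200 [0.5666 0.1326] d [-0.0019  0.0035] by -0.009
-210 [0.5652 0.1369] d [-0.0014  0.0043] by -0.005
-220 [0.5646 0.1419] d [-0.0006  0.005 ] by -0.001
-230 [0.565  0.1474] d [0.0004 0.0055] by 0.005
-240 [0.5667 0.1531] d [0.0017 0.0058] by 0.011
key scene 0.62 [0.62281553 0.12374641] -52.65542066847425 45
```

```bash
python3 -m creep '-.007 -.004 0 0 0;0 0 .035 0 0;0 0 .015 0 0;.043 -.01 0 0 0;.043 -.009 0 0 0;0 0 0 0 0'
python3 - <<'E'
from h import *
cams.read_camera("top");s=cams.read_camera("scene")
for cam in ["top","scene"]:
  for m in finder.masks_of("key",cam)[:1]:
    ys,xs=np.nonzero(m["mask"]); P=np.array([onz(cam,(x,y),.08)[:2] for x,y in zip(xs,ys)])
    d=np.linalg.svd(P-P.mean(0))[2][0]; print("key",cam,m["p"],P.mean(0),np.degrees(np.arctan2(d[1],d[0])),len(xs))
cv2.imwrite("pics/v7.png",cv2.resize(s[150:260,230:370,::-1],(700,550),interpolation=2))
E
```

```text
time_s: 23.52
tool_pos: [0.6477, 0.13, 0.1108]
tool_rot: [179.9, 0.1, 83.3]
force: [0.4, -0.2, -0.6]
grip_width: 0.0003
grasp_force: 0.0
key top 0.51 [0.57747705 0.09225281] 165.24412140162613 1830
key scene 0.61 [0.59871951 0.15497288] -34.7785193722176 96
```

View pics/v7.png

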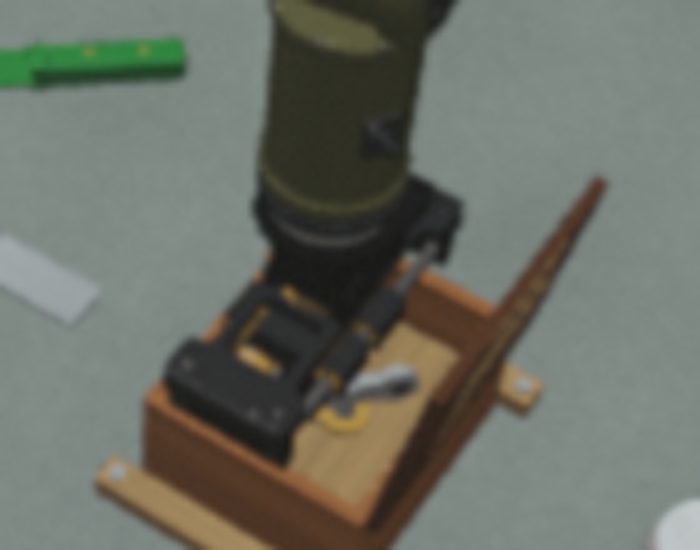

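Other wing is visible at (395,380), so the key sits near -60° and the post is clear of it. Descending and pushing around again.

```bash
python3 -m creep '0 0 -.03 0 0;0 0 -.02 0 0;0 0 0 0 0'; python3 -m creep '-.0075 -.004 0 0 0;-.006 -.003 0 0 0;-.003 -.0055 0 0 0;-.0045 -.005 0 0 0;-.006 -.004 0 0 0;0 0 0 0 0'
python3 -m creep '-.006 -.003 0 0 0;-.0045 -.0025 0 0 0;-.0055 -.0015 0 0 0;-.0065 0 0 0 0;-.0065 .001 0 0 0;0 0 0 0 0'
```

```text
time_s: 24.1
tool_pos: [0.6433, 0.1316, 0.0593]
tool_rot: [-179.8, 0.1, 83.4]
force: [-0.4, -0.1, 0.9]
grip_width: 0.0003
grasp_force: 0.0
time_s: 24.85
tool_pos: [0.6186, 0.1098, 0.062]
tool_rot: [179.9, -0.1, 83.4]
force: [0.7, 1.6, 0.6]
grip_width: 0.0003
grasp_force: 1.2
time_s: 25.6
tool_pos: [0.5899, 0.1018, 0.0616]
tool_rot: [179.9, 0.1, 83.3]
force: [4.6, -1.1, 1.5]
grip_width: 0.0007
grasp_force: 1.9
```

```bash
python3 -m creep '-.0065 .003 0 0 0;-.006 .0045 0 0 0;-.005 .006 0 0 0;-.0035 .007 0 0 0;0 0 0 0 0'; python3 -m creep '-.002 .0065 0 0 0;-.002 .0035 0 0 0;-.0015 .0045 0 0 0;0 0 0 0 0'
```

```text
time_s: 26.22
tool_pos: [0.5737, 0.1127, 0.0618]
tool_rot: [179.3, 0.7, 83.0]
force: [15.0, -15.8, -5.7]
grip_width: 0.0004
grasp_force: 10.0
time_s: 26.72
tool_pos: [0.5733, 0.1137, 0.0622]
tool_rot: [178.6, 1.5, 82.5]
force: [26.8, -36.8, -11.1]
grip_width: 0.0004
grasp_force: 21.4
```

```bash
python3 -m creep '-.0005 .005 0 0 0;.0005 .0055 0 0 0;0 0 0 0 0'; python3 -m creep '.0015 .006 0 0 0;0 0 0 0 0'
```

```text
time_s: 27.1
tool_pos: [0.5732, 0.1143, 0.0622]
tool_rot: [178.7, 2.2, 82.2]
force: [24.7, -51.8, -7.8]
grip_width: 0.0003
grasp_force: 28.4
time_s: 27.35
tool_pos: [0.5732, 0.1146, 0.0621]
tool_rot: [178.9, 2.6, 82.0]
force: [18.3, -61.6, -1.3]
grip_width: 0.0009
grasp_force: 31.9
```

Stalled at the stop near -168°, about 258° of winding in all. Back off, rise and check.

```bash
python3 -m creep '.004 -.02 0 0 0;.004 -.02 0 0 0;.001 -.006 0 0 0;0 0 0 0 0'; python3 -m creep '0 0 .05 0 0;0 0 .06 0 0;0 -.03 .05 0 0;0 -.06 0 0 0;0 -.06 0 0 0;0 -.06 0 0 0;0 -.05 0 0 0;0 0 0 0 0'
python3 - <<'E'
from h import *
im=cams.read_camera("top"); s=cams.read_camera("scene")
a=cv2.resize(im[140:260,170:314,::-1],(480,400),interpolation=2); b=cv2.resize(s[140:260,210:354,::-1],(480,400),interpolation=2)
cv2.imwrite("pics/v8.png",cv2.resize(np.hstack([a,b]),(800,333)))
for cam in ["top","scene"]:
  for n in ["plane","tape","wax"]:
    print(n,cam,[np.round(onz(cam,m["xy"],0)[:2],3) for m in finder.tip_of(n,cam)[:1]])
  for m in finder.masks_of("key",cam)[:1]:
    ys,xs=np.nonzero(m["mask"]); P=np.array([onz(cam,(x,y),.08)[:2] for x,y in zip(xs,ys)])
    d=np.linalg.svd(P-P.mean(0))[2][0]; print("key",cam,m["p"],P.mean(0),np.degrees(np.arctan2(d[1],d[0])),len(xs))
E
```

```text
time_s: 27.85
tool_pos: [0.5719, 0.1101, 0.0605]
tool_rot: [-179.9, -0.0, 83.5]
force: [-0.8, 0.6, 0.0]
grip_width: 0.0002
grasp_force: 0.0
time_s: 28.85
tool_pos: [0.572, -0.1544, 0.2212]
tool_rot: [-180.0, 0.1, 83.1]
force: [-1.2, -0.1, -0.0]
grip_width: 0.0008
grasp_force: 0.0
plane top [array([0.578, 0.375])]
tape top [array([0.378, 0.406])]
wax top [array([0.58 , 0.373])]
key top 0.53 [0.58417779 0.13278532] -159.2886265522537 43
plane scene [array([ 0.706, -0.278])]
tape scene [array([0.383, 0.391])]
wax scene [array([0.577, 0.359])]
key scene 0.43 [0.60656769 0.13925293] 21.15102033068387 98
```

View pics/v8.png

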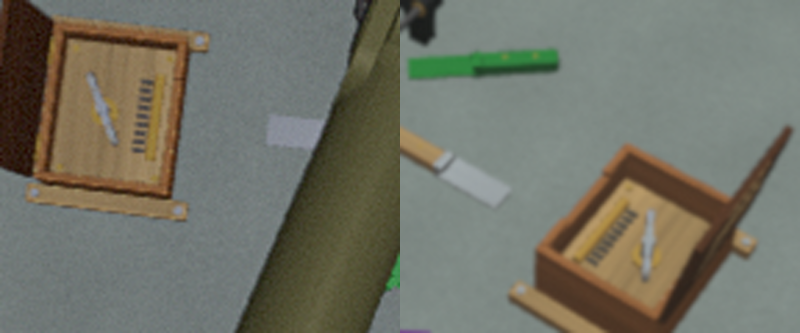

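The key stands at its stop: the same path passed freely on the first turn. The lid is open, the scraper is flat, and the robot is clear.

```bash
python3 -c "
from cell import ticket
print(ticket.sign_off())"
```

```text
the job is handed in; nothing more can be done
None
```

I handed the job in at about 29 s: the lid was levered up and swung back to its stop, the scraper lies flat on the bench, and the key is wound until it stopped turning. The sign-off returned no verdict.

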